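# Drive the stuck support plug out of a chromatography column

### The arm

A 6-joint arm with a two-finger parallel gripper is mounted at the origin on a cart in front of the work surface, level with it; the furniture and walls round the work are solid. World frame = base frame: x ahead of the robot, y to its left, z up, the work surface at z = 0. Lengths are in m, angles in rad, forces in N, time in s.
With the tool pointing down it reaches from about 0.25 to 0.8 m from the base axis. Payload 3.9 kg.
Tool frame: the origin (TCP) lies at the very end of the fingers, on their centre line; the grasp point (between the pads) lies 19 mm behind it; z points along the fingers, y is the line along which they close (so a half turn about z gives the same grasp; the last joint's range is limited). The gripper opens to 85 mm and grips with 20 to 120 N. Pads are 22 mm wide; open, the fingers measure 114 mm over their backs; the gripper's body (76 mm by 85 mm) begins 54 mm behind the grasp point. The pads swing forward as they close: fully open they stand 13 mm farther back than shut.
Start: joints at [1.27, 0.26, -0.138, 1.173, 0, 1.571], TCP at [0.156, 0.501, 0.231] pointing down, gripper open.
Joint ranges: [-2.78, 2.78], [-0.83, 1.72], [-1.28, 1.37], [-1.9, 2.12], [-1.57, 1.48], [-3.14, 3.14]. Speed limits (rad/s): [2.57, 2.57, 3.14, 3.14, 3.14, 3.14].

### API

Orientations are given as [roll, pitch, yaw] about the fixed x, y, z axes, in that order (R = Rz(yaw) Ry(pitch) Rx(roll)).
In Python, from cell import bot, eyes gives the robot as it stands.
- The arm moves only by the tool servo_tool, never from a script. Its argument "moves" is a list of rows, each an object of numbers: "dx", "dy", "dz": the shift along the world's x, y, z scaled (see below); "ax", "ay", "az": the turn, a rotation vector about the world's x, y, z scaled (see below). In form: [{"dx": .., "dy": .., "dz": .., "ax": .., "ay": .., "az": ..}, ...]. A call has 1 to 12 rows; each row is the pose to reach, as a shift and turn from the pose commanded when the call began; what a row does not reach only later rows make up. The controller multiplies each number of a shift by 0.15 m and each number of a turn by 30 degrees. A row lasts 1/10 s, in which the tool goes at most 50 mm and 8.59 degrees, less where a joint would pass 70% of its speed; a pose out of reach is approached as far as the arm can. A call with a number of a shift or a turn outside -1 to 1 is refused whole. A call with a gripper value outside its range is refused whole. "gripper" is the closure, from -1 (fully open) to 1 (shut), set as the call begins (left out, the last holds). The fingers move at their own pace and stop on an object; the grip force is fixed at half the most. Time passes only in rows, so rows that repeat a pose let the fingers close. It gives the time, the measured TCP pose, the force, the opening and the grip force at its end, in the units of the state.
- bot.get_obs(): the state, without advancing time (a new reading comes with each control period).
- eyes.get_image(name): name is "scene" or "side" or "wrist"; returns (picture, depth): 420x560x3 uint8, red, green, blue; 420x560 float32, m along the optical axis (not along the pixel's ray), 0 where there is no reading.
- eyes.camera_params(name): a dict with "vfov" (degrees; the focal length in pixels is half the picture's height over the tangent of half this angle, whatever the lens; pixels are square), "cx", "cy" (the principal point, pixels), "rvec" (rotation vector, rad) and "tvec" (3), from world to camera coordinates, as OpenCV has them. Camera axes: x right, y down, z forward; pixel columns grow to the right and rows downward; lengths in m; the calibration is good to about 2 mm. A picture is of the moment at which its call begins: read the wrist's pose just before it. camera_params takes no time and is no camera call; for the wrist camera it gives the pose at the moment of the call.
- bot.job_done(): hands the job in; it is judged then, once.
Trained networks look in the newest picture that a camera, given by its name, has taken for a name from the list of things; names that differ only in an ending like _2 or _b are one class to them, and where a whole thing is asked for, a point or a joint stands for the part that bears it (a point fixed in the world has none). Each returns a list of dicts, best first, with "confidence" (0 to 1); they miss things now and then, are a little off and sometimes report something else, mostly with a low value. They report only what shows in the picture. A call takes as long as a camera call. They do not tell look-alikes from the thing itself.
- eyes.search_frame(camera, thing): "xyz" ([x, y, z] in m, in world coordinates, good to about 4 mm: the middle of the surface that is visible of it).
- eyes.regions_of(camera, thing): "region" (420x560 bool, what is visible of it).
The state is a dict: "time": time; "joint_pos": joint angles; "dq": joint speeds; "joint_efforts": joint torques, N m; "position": TCP position; "orientation": TCP orientation; "wrist_force": force on the tool from outside, world axes, zero at the start; "ft_torque": the same for the moment, N m; "finger_gap": finger opening in m; "grip_force": force on a finger pad.
Only numpy, scipy, OpenCV 4.12 (cv2) and the standard library are available. Lean on these libraries where they do the work, as an engineer would, in place of code of your own. Each camera call takes 0.05 s, during which the arm holds its last target. There are 200 camera calls.

### The job

The support plug is stuck in the glass column that hangs loosely in the rack. Take the ejector rod out of its hole, feel it into the column's mouth and press it down until its shoulder meets the mouth, so that the plug is driven out at the bottom onto the tray, then hang the rod upright in its own hole again. Never press the rod on the column or the plug with more than about 20 N, for the glass cracks, and leave the bottle, dishes and tape where they are.

Things in the scene. Friction and masses are not known exactly. Their poses are not given: they have to be found in the camera images.
- rack: fixed grey metal rack for columns, 176 (y) x 84 (x) x 74 mm high; origin under its centre, z up. Below it is a steel drip tray: inner floor 6 mm above the bench, rim 16 mm. Its 8 mm top plate (upper face at z 74 mm) has two equal round holes of 34 mm at x 0, y -45 and +45 mm in the rack's frame; the column hangs in one, the ejector rod in the other. Open front and back, closed at both ends.
- seat: black rubber ring, 51 mm across, 2 mm thick, fixed on the top plate round the column's hole; origin at the hole's centre on the plate's upper face (74 mm above the bench), z up. On it hangs the upright glass column by its white collar (45 mm across), loosely and to one side: the column's axis lies 2.5 to 5 mm off this point in any direction, differently each time, and is not measured; it stays put below about 10 N of side push. Collar top and mouth: 13.5 mm above this point.
- plug (a joint): how far the white support plug (17 mm across, 16 mm tall, two black O-rings) has been driven down the column, m: 0 = its top 30 mm below the mouth; it starts between 0 and 0.008 and stays where it is left; 0.0355 = resting on the tray floor, wholly below the column. It slides stiffly, about 6 N all the way. Column: glass, bore 18 mm right through with a square-edged mouth, 62 mm long from mouth to lower end (19.5 mm above the tray floor).
- rod_grip (a point): centre of the ejector rod's upright black round grip, 24 mm across, 56 mm tall; z along the rod. From this point the tip lies 98 mm below, the underside of the shoulder 33 mm below, its upper face 28 mm below, the top of the grip 28 mm above. The rod weighs about 140 g.
- rod_tip (a point): lower end of the ejector rod, on its axis. From the tip up: white pilot nose 13 mm across for 24 mm, then steel guide body 16.5 mm across (0.75 mm play all round in the 18 mm bore), lightly chamfered at its start, up to 65 mm, then a steel shoulder disc 45 mm across, 5 mm thick, then the grip. At the start it hangs in its hole with the shoulder on the rack's top plate. With the shoulder on the mouth the tip has pushed the plug onto the tray floor.
- bottle: small reagent bottle with white cap beside the rack, 40 x 40 x 62 mm, stands free; not to be moved. Origin under its centre.
- dishes: two small petri dishes as one stack beside the rack, 61 mm across, 30 mm high, free; not to be moved. Origin under its centre.
- tape: roll of yellow label tape lying flat beside the rack, 55 mm across, 19 mm high, free; not to be moved. Origin under its centre.
Mind the look-alikes: they are no part of the job. There is more than one size of the part that bears rod_grip; the job needs the smaller.

How it is judged:
By the outcome, as a careful person would: the job done as asked, in the order asked, and still so for the second after the job is handed in, with the robot touching nothing.
It also fails if it takes over 67 s, if anything falls off the work surface, if the arm or the gripper's body presses on something with over 40 N, if the wrist force passes 120 N, or if a joint passes its speed limit or range.

## Working session

There is one attempt and no reset: what is moved stays moved. The work goes in short steps, Python scripts to look and compute and a tool call to move; the robot and the scene stay as the last step left them, time stands still between calls to the robot, and variables do not carry over. Pictures are saved under pics/ and viewed, at most 10 in all, crops included, and the job is handed in when it is done.

Besides the shell and the picture viewer there is one more tool, called after "Request:" by a JSON object that holds its "method" and its "body". servo_tool: Moves the arm, as the interface text tells. Shifts and turns lie within -1 to 1; 1 stands for 0.15 m of shift or 30 degrees of turn. Its arguments: {"type":"object","properties":{"moves":{"type":"array"},"gripper":{"type":"number"}},"required":["moves"]}

```bash
mkdir -p pics; ls; cat > h.py <<'E'
import numpy as np, cv2
from cell import bot, eyes
def cam(n):
    p=eyes.camera_params(n); R=cv2.Rodrigues(np.array(p["rvec"],float))[0]; t=np.array(p["tvec"],float).ravel()
    f=210/np.tan(np.radians(p["vfov"])/2); return R,t,f,p["cx"],p["cy"]
def proj(c,X):
    R,t,f,cx,cy=c; q=R@np.array(X,float)+t; return np.array([f*q[0]/q[2]+cx,f*q[1]/q[2]+cy])
def cloud(c,d):
    R,t,f,cx,cy=c; v,u=np.mgrid[:d.shape[0],:d.shape[1]]
    P=np.stack([(u-cx)*d/f,(v-cy)*d/f,d],-1); return (P-t)@R
def onplane(c,u,v,z):
    R,t,f,cx,cy=c; r=R.T@np.array([(u-cx)/f,(v-cy)/f,1]); o=-R.T@t; return o+r*(z-o[2])/r[2]
def save(n,im): cv2.imwrite("pics/"+n+".png",im[...,::-1])
E
python3 - <<'E'
from h import *
np.set_printoptions(precision=4,suppress=True)
s=bot.get_obs(); print(s)
ims=[]
for n in("scene","side"):
    im,d=eyes.get_image(n); c=cam(n); np.savez("%s.npz"%n,im=im,d=d)
    save(n,im)
    for th in("rod_grip","rack","seat","bottle","dishes","tape","plug"):
        for r in eyes.search_frame(n,th): print(n,th,round(r["confidence"],2),np.array(r["xyz"]),proj(c,r["xyz"]).round())
E
```

```text
pics
{'time': 0.0, 'joint_pos': array([ 1.27  ,  0.2607, -0.1394,  1.1727,  0.    ,  1.5708]), 'dq': array([-0.0001,  0.0006,  0.0009, -0.002 ,  0.0008, -0.0017]), 'joint_efforts': array([  0.0011, -40.5674,  25.3924,   0.0187,   0.0002,  -0.    ]), 'position': array([0.1554, 0.5008, 0.2305]), 'orientation': array([-3.1396, -0.    ,  2.8407]), 'wrist_force': array([0.0565, 0.2293, 0.6046]), 'ft_torque': array([ 0.0391,  0.0001, -0.0056]), 'grip_force': 0.0, 'finger_gap': 0.08548987007405132}
scene rod_grip 0.74 [0.4706 0.5558 0.1014] [134. 250.]
scene rod_grip 0.57 [0.4814 0.1115 0.0878] [328. 207.]
scene rack 0.98 [0.4659 0.0724 0.0152] [344. 234.]
scene seat 0.88 [0.4693 0.0269 0.0764] [360. 207.]
scene bottle 0.94 [ 0.4331 -0.0456  0.0296] [392. 224.]
scene dishes 0.64 [0.5089 0.2056 0.0258] [286. 236.]
scene tape 0.73 [0.4179 0.3628 0.0205] [241. 273.]
side rod_grip 0.81 [0.4918 0.1212 0.0937] [258. 183.]
side rod_grip 0.78 [0.4874 0.5628 0.0979] [333. 307.]
side rack 0.98 [0.4968 0.1237 0.0591] [257. 192.]
side seat 0.51 [0.4793 0.0316 0.083 ] [251. 165.]
side bottle 0.4 [ 0.4454 -0.052   0.0593] [252. 152.]
side dishes 0.69 [0.5217 0.2077 0.0257] [260. 223.]
side tape 0.54 [0.4275 0.3678 0.0166] [315. 256.]
```

View pics/scene.png

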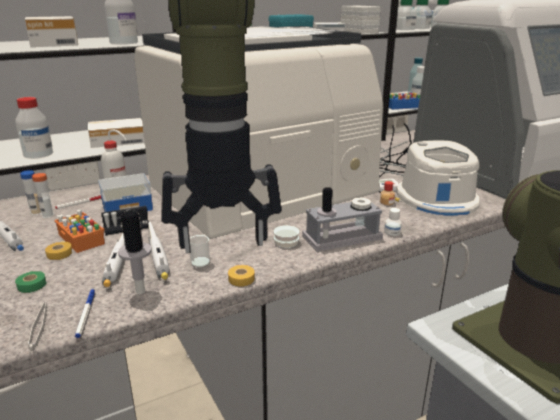

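View pics/side.png

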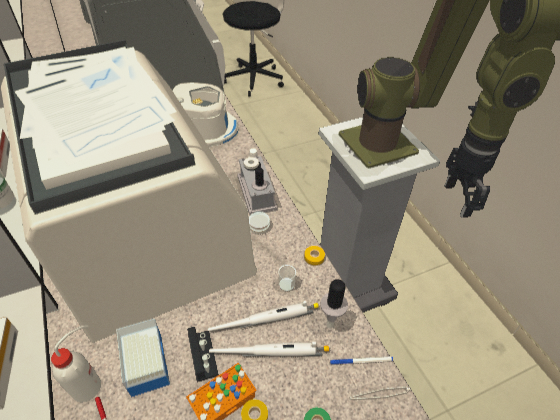

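The candidates for rod_grip are the rod in the rack at scene px (328,200) / side px (259,178) and the bigger rod standing alone at scene px (132,230) / side px (336,293). The job's rod hangs in the rack's hole beside the column (collar at scene px (362,203)), so I choose that one. I'll check it in a close crop, along with the geometry around it.

```bash
python3 - <<'E'
from h import *
np.set_printoptions(precision=4,suppress=True)
out=[]
for n,(u,v) in(("scene",(340,212)),("side",(260,190))):
    z=np.load(n+".npz"); im,d=z["im"],z["d"]; c=cam(n); P=cloud(c,d); ok=d>0
    x,y,zz=P[...,0],P[...,1],P[...,2]
    for lo,hi in((.15,.2),(.2,.3),(.3,.4)):
        m=ok&(zz>lo)&(zz<hi)&(y>-.1)&(y<.25)&(x>.45)&(x<1.2)
        if m.sum()>20: print(n,lo,hi,"x min",np.percentile(x[m],1),m.sum())
    # dark grip points
    m=ok&(zz>.085)&(zz<.15)&(abs(y-.115)<.03)&(abs(x-.48)<.04)&(im.max(-1)<60)
    print(n,"grip",P[m].mean(0),np.percentile(P[m],[3,97],axis=0),m.sum())
    m=ok&(abs(zz-.074)<.003)&(abs(y-.07)<.12)&(abs(x-.48)<.07)
    q=P[m][:,:2].astype(np.float32); print(n,"plate",cv2.minAreaRect(q),m.sum())
    # big rod
    m=ok&(zz>.03)&(zz<.3)&(abs(y-.56)<.04)&(abs(x-.48)<.04); print("big",np.percentile(P[m],[2,98],axis=0))
    out.append(cv2.resize(im[v-40:v+40,u-50:u+50],None,fx=4,fy=4,interpolation=cv2.INTER_CUBIC))
save("crop1",np.hstack(out))
R,t,f,cx,cy=cam("wrist"); print("wrist cam",-R.T@t, R[2],f,cx,cy, bot.get_obs()["position"])
E
```

```text
scene 0.15 0.2 x min 0.608625294606377 2081
scene 0.2 0.3 x min 0.6055939494320817 4892
scene 0.3 0.4 x min 0.6317272988122947 5239
scene grip [0.4773 0.1179 0.1124] [[0.4718 0.109  0.0868]
 [0.4854 0.124  0.1356]] 180
scene plate ((0.47814419865608215, 0.06792327016592026), (0.16897301375865936, 0.07569179683923721), 82.05870056152344) 654
big [[0.4517 0.5303 0.0381]
 [0.4921 0.5794 0.1745]]
side 0.15 0.2 x min 1.0659966174183975 215
side 0.2 0.3 x min 0.6189451785453925 160
side 0.3 0.4 x min 0.6353588280539944 1286
side grip [0.4871 0.1197 0.115 ] [[0.4771 0.1071 0.0889]
 [0.4958 0.1263 0.1351]] 118
side plate ((0.47843727469444275, 0.06872838735580444), (0.17122292518615723, 0.07079620659351349), 82.09606170654297) 514
big [[0.4546 0.5308 0.0412]
 [0.5085 0.5827 0.1744]]
wrist cam [0.091  0.5226 0.3743] [ 0.2543 -0.0792 -0.9639] 290.151721380752 284.52905846826764 205.63994297954474 [0.1556 0.5014 0.2313]
```

View pics/crop1.png

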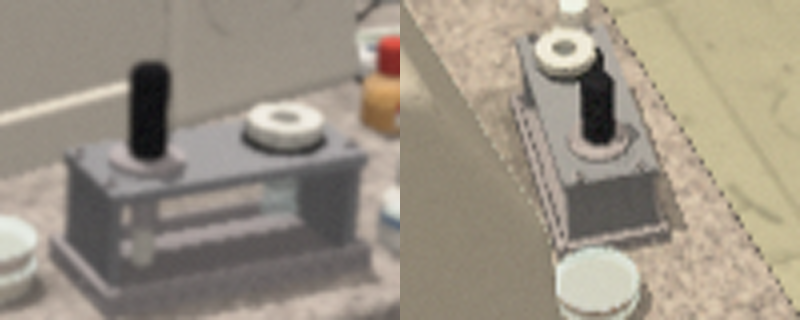

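The crop shows the small rod (black grip at crop px (150,110)) with its shoulder on the rack plate, and the white collar on the black seat at (283,125). The standing rod is about 175 mm tall, so it is the larger look-alike. Plate centre is about (0.478, 0.068), axis 82°. I'll move above the rack for a look with the wrist camera.

Request:
{"method": "servo_tool", "body": {"moves": [{"dx": 0.7, "dy": -0.96, "az": 0.15}, {"dx": 0.7, "dy": -0.96, "az": 0.15}, {"dx": 0.7, "dy": -0.96, "az": 0.15}, {"dx": 0.7, "dy": -0.96, "az": 0.15}], "gripper": -1}}

```text
invalid input at $.moves[0]: expected keys dx, dy, dz, ax, ay, az
```

Request:
{"method": "servo_tool", "body": {"moves": [{"dx": 0.7, "dy": -0.96, "az": 0.16}, {"dx": 0.7, "dy": -0.96, "az": 0.16}, {"dx": 0.7, "dy": -0.96, "az": 0.16}, {"dx": 0.7, "dy": -0.96, "az": 0.16}]}}

```text
invalid input at $.moves[0]: expected keys dx, dy, dz, ax, ay, az
```

Request:
{"method": "servo_tool", "body": {"moves": [{"dx": 0.7, "dy": -0.96}, {"dx": 0.7, "dy": -0.96}, {"dx": 0.7, "dy": -0.96}, {"dx": 0.7, "dy": -0.96}, {"dx": 0.7, "dy": -0.96}, {"dx": 0.7, "dy": -0.96}]}}

```text
invalid input at $.moves[0]: expected keys dx, dy, dz, ax, ay, az
```

```bash
python3 - <<'E'
from h import *
np.set_printoptions(precision=4,suppress=True)
s=bot.get_obs(); print(s["time"],s["position"],s["orientation"],s["wrist_force"])
c=cam("wrist"); im,d=eyes.get_image("wrist"); save("w1",im); np.savez("w1.npz",im=im,d=d,p=s["position"])
R,t,f,cx,cy=c; print("cam",-R.T@t,R[2])
for th in("rod_grip","seat","plug","rack"):
    for r in eyes.search_frame("wrist",th): print(th,round(r["confidence"],2),np.array(r["xyz"]),proj(c,r["xyz"]).round())
E
```

```text
0.8 [0.1556 0.5014 0.2313] [3.1415 0.     2.8408] [ 0.1051  0.0774 -0.9671]
cam [0.091  0.5226 0.3743] [ 0.2543 -0.0792 -0.9639]
rack 0.8 [0.4404 0.0972 0.0045] [101. 414.]
```

View pics/w1.png

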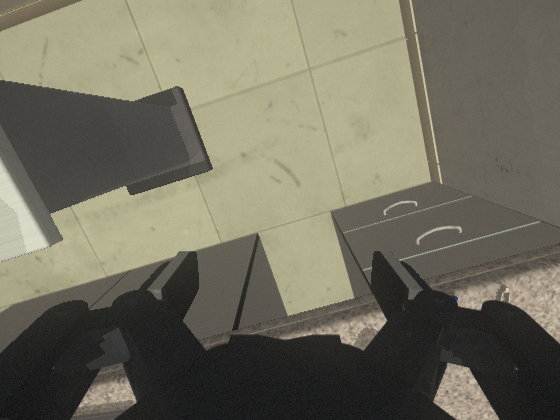

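The wrist picture still shows the start pose because all six keys are needed in each row. The view is rotated, with +x downward and the fingers at px (190,260) and (380,260). I'll resend the moves.

Request:
{"method": "servo_tool", "body": {"moves": [{"dx": 0.75, "dy": -0.96, "dz": 0, "ax": 0, "ay": 0, "az": 0.15}, {"dx": 0.75, "dy": -0.96, "dz": 0, "ax": 0, "ay": 0, "az": 0.15}, {"dx": 0.75, "dy": -0.96, "dz": 0, "ax": 0, "ay": 0, "az": 0.15}, {"dx": 0.75, "dy": -0.96, "dz": 0, "ax": 0, "ay": 0, "az": 0.15}], "gripper": -1}}

```text
time: 1.45
position: [0.269, 0.355, 0.2314]
orientation: [-3.141, 0.001, 2.918]
wrist_force: [0.1, 0.6, -0.0]
finger_gap: 0.0852
grip_force: 0.0
```

Request:
{"method": "servo_tool", "body": {"moves": [{"dx": 0.75, "dy": -0.96, "dz": 0, "ax": 0, "ay": 0, "az": 0.16}, {"dx": 0.75, "dy": -0.96, "dz": 0, "ax": 0, "ay": 0, "az": 0.16}, {"dx": 0.75, "dy": -0.96, "dz": 0, "ax": 0, "ay": 0, "az": 0.16}, {"dx": 0.75, "dy": -0.96, "dz": 0, "ax": 0, "ay": 0, "az": 0.16}]}}

```text
time: 1.85
position: [0.382, 0.211, 0.2316]
orientation: [-3.142, 0.001, 3.001]
wrist_force: [-0.7, 0.2, 1.4]
finger_gap: 0.0854
grip_force: 0.0
```

Request:
{"method": "servo_tool", "body": {"moves": [{"dx": 0.75, "dy": -0.96, "dz": 0, "ax": 0, "ay": 0, "az": 0}, {"dx": 0.75, "dy": -0.96, "dz": 0, "ax": 0, "ay": 0, "az": 0}, {"dx": 0.75, "dy": -0.96, "dz": 0, "ax": 0, "ay": 0, "az": 0}, {"dx": 0.75, "dy": -0.96, "dz": 0, "ax": 0, "ay": 0, "az": 0}, {"dx": 0.75, "dy": -0.96, "dz": 0, "ax": 0, "ay": 0, "az": 0}, {"dx": 0.75, "dy": -0.96, "dz": 0, "ax": 0, "ay": 0, "az": 0}]}}

```text
time: 2.45
position: [0.493, 0.0689, 0.2311]
orientation: [3.141, -0.001, 3.001]
wrist_force: [-0.5, -0.7, 0.8]
finger_gap: 0.0854
grip_force: 0.0
```

```bash
python3 - <<'E'
from h import *
np.set_printoptions(precision=4,suppress=True)
s=bot.get_obs(); print(s["time"],s["position"],s["orientation"],s["wrist_force"])
c=cam("wrist"); im,d=eyes.get_image("wrist"); save("w2",im); np.savez("w2.npz",im=im,d=d,p=s["position"])
R,t,f,cx,cy=c; print("cam",-R.T@t,R[2])
for th in("rod_grip","seat","plug"):
    for r in eyes.search_frame("wrist",th): print(th,round(r["confidence"],2),np.array(r["xyz"]),proj(c,r["xyz"]).round())
E
```

```text
2.45 [0.493  0.0689 0.2311] [ 3.1413 -0.0009  3.0013] [-0.5177 -0.7026  0.7507]
cam [0.4263 0.0795 0.3741] [ 0.2628 -0.0372 -0.9641]
rod_grip 0.59 [0.4802 0.1088 0.0915] [322. 178.]
seat 0.89 [0.4758 0.0223 0.0895] [235. 185.]
plug 0.46 [0.4733 0.0149 0.0588] [232. 178.]
```

View pics/w2.png

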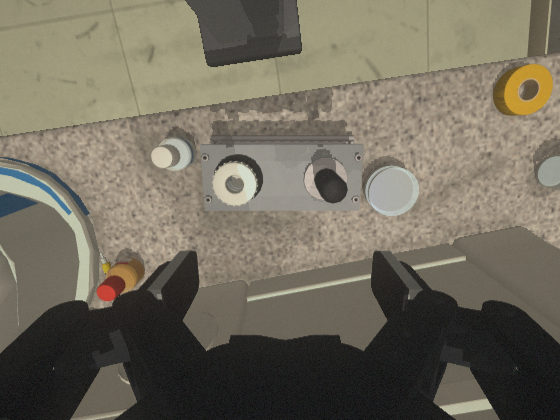

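The wrist view shows the collar with its mouth at (235,184), the rod's grip top at (331,185) and shoulder around (325,182), the bottle at (170,155), and the dishes at (392,190). I'll measure the mouth and rod by rectifying their planes.

```bash
cat >> h.py <<'E'
def rect(c,im,x0,y0,z,h=.035,k=5000):
    "top-down picture of the plane z; rows +x, cols +y; k px per m"
    n=int(2*h*k); s=np.array([[x0-h,y0-h],[x0+h,y0-h],[x0+h,y0+h],[x0-h,y0+h]])
    src=np.float32([proj(c,[a,b,z]) for a,b in s]); dst=np.float32([[0,0],[0,n],[n,n],[n,0]])
    return cv2.warpPerspective(im,cv2.getPerspectiveTransform(src,dst),(n,n),flags=cv2.INTER_CUBIC)
def blob(m,x0,y0,h=.035,k=5000):
    "largest blobs: centre xy, fitted ellipse axes (mm)"
    r=[]
    for q in cv2.findContours(m.astype(np.uint8),cv2.RETR_LIST,cv2.CHAIN_APPROX_NONE)[0]:
        if cv2.contourArea(q)<1500: continue
        (a,b),ax,_=cv2.fitEllipse(cv2.convexHull(q)) if len(cv2.convexHull(q))>5 else ((0,0),(0,0),0)
        r.append((round(x0-h+b/k,4),round(y0-h+a/k,4),*np.round(np.array(ax)/k*1e3,1)))
    return r
E
python3 - <<'E'
from h import *
np.set_printoptions(precision=4,suppress=True)
z=np.load("w2.npz"); im=z["im"]; c=cam("wrist")
a=rect(c,im,.475,.022,.0875); g=a.min(-1)
for th in(130,150,170,190): print("collar",th,blob(g>th,.475,.022))
b=rect(c,im,.482,.112,.135); 
for th in(35,50,65): print("griptop",th,blob(b.max(-1)<th,.482,.112))
e=rect(c,im,.482,.112,.079)
sv=np.hstack([a,b,e]); save("r1",cv2.resize(sv,None,fx=.75,fy=.75))
E
```

```text
collar 130 [(0.4748, 0.0226, np.float64(18.7), np.float64(19.1)), (0.4729, 0.0488, np.float64(66.9), np.float64(99.1))]
collar 150 [(0.4748, 0.0226, np.float64(19.4), np.float64(19.8)), (0.4752, 0.0226, np.float64(44.2), np.float64(44.7))]
collar 170 [(0.4748, 0.0225, np.float64(20.3), np.float64(20.9)), (0.475, 0.023, np.float64(42.5), np.float64(43.0))]
collar 190 [(0.4742, 0.0327, np.float64(21.4), np.float64(36.2))]
griptop 35 []
griptop 50 [(0.4761, 0.1105, np.float64(20.2), np.float64(25.1))]
griptop 65 [(0.4827, 0.1131, np.float64(12.4), np.float64(14.2)), (0.4788, 0.112, np.float64(23.2), np.float64(31.9))]
```

View pics/r1.png

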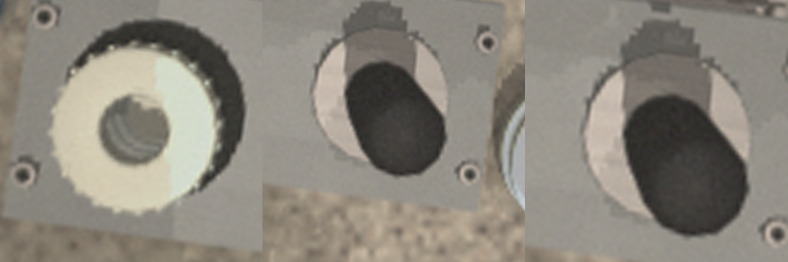

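Mouth at (0.4748, 0.0226), bore and collar sizes matching. Rod axis at about (0.4827, 0.1148) from both the grip top and the shoulder disc, which agrees with the hole. Going for the grasp.

Request:
{"method": "servo_tool", "body": {"moves": [{"dx": -0.07, "dy": 0.305, "dz": 0, "ax": 0, "ay": 0, "az": 0}, {"dx": -0.07, "dy": 0.305, "dz": 0, "ax": 0, "ay": 0, "az": 0}, {"dx": -0.07, "dy": 0.305, "dz": -0.3, "ax": 0, "ay": 0, "az": 0}, {"dx": -0.07, "dy": 0.305, "dz": -0.55, "ax": 0, "ay": 0, "az": 0}, {"dx": -0.07, "dy": 0.305, "dz": -0.75, "ax": 0, "ay": 0, "az": 0}, {"dx": -0.07, "dy": 0.305, "dz": -0.92, "ax": 0, "ay": 0, "az": 0}, {"dx": -0.07, "dy": 0.305, "dz": -0.92, "ax": 0, "ay": 0, "az": 0}, {"dx": -0.07, "dy": 0.305, "dz": -0.92, "ax": 0, "ay": 0, "az": 0}]}}

```text
time: 3.45
position: [0.4821, 0.1155, 0.0936]
orientation: [-3.141, -0.001, 3.004]
wrist_force: [0.3, -0.1, -0.2]
finger_gap: 0.0856
grip_force: 0.0
```

Request:
{"method": "servo_tool", "body": {"moves": [{"dx": 0, "dy": 0, "dz": 0, "ax": 0, "ay": 0, "az": 0}, {"dx": 0, "dy": 0, "dz": 0, "ax": 0, "ay": 0, "az": 0}, {"dx": 0, "dy": 0, "dz": 0, "ax": 0, "ay": 0, "az": 0}, {"dx": 0, "dy": 0, "dz": 0, "ax": 0, "ay": 0, "az": 0}, {"dx": 0, "dy": 0, "dz": 0, "ax": 0, "ay": 0, "az": 0}, {"dx": 0, "dy": 0, "dz": 0, "ax": 0, "ay": 0, "az": 0}, {"dx": 0, "dy": 0, "dz": 0, "ax": 0, "ay": 0, "az": 0}, {"dx": 0, "dy": 0, "dz": 0, "ax": 0, "ay": 0, "az": 0}], "gripper": 1}}

```text
time: 4.25
position: [0.4832, 0.1151, 0.0941]
orientation: [3.141, 0.001, 3.003]
wrist_force: [-0.9, 0.5, 6.0]
finger_gap: 0.0229
grip_force: 58.5
```

Request:
{"method": "servo_tool", "body": {"moves": [{"dx": 0, "dy": 0, "dz": 0.1, "ax": 0, "ay": 0, "az": 0}, {"dx": 0, "dy": 0, "dz": 0.25, "ax": 0, "ay": 0, "az": 0}, {"dx": 0, "dy": 0, "dz": 0.4, "ax": 0, "ay": 0, "az": 0}, {"dx": 0, "dy": 0, "dz": 0.55, "ax": 0, "ay": 0, "az": 0}, {"dx": 0, "dy": 0, "dz": 0.7, "ax": 0, "ay": 0, "az": 0}, {"dx": 0, "dy": 0, "dz": 0.7, "ax": 0, "ay": 0, "az": 0}, {"dx": 0, "dy": 0, "dz": 0.7, "ax": 0, "ay": 0, "az": 0}]}}

```text
time: 4.95
position: [0.4825, 0.1152, 0.1979]
orientation: [3.141, 0.0, 3.003]
wrist_force: [-1.4, -0.3, -1.3]
finger_gap: 0.0228
grip_force: 58.8
```

```bash
python3 - <<'E'
from h import *
np.set_printoptions(precision=4,suppress=True)
s=bot.get_obs(); print(s["time"],s["position"],s["orientation"],s["wrist_force"],s["ft_torque"],s["finger_gap"])
c=cam("wrist"); im,d=eyes.get_image("wrist"); np.savez("w3.npz",im=im,d=d); 
print(proj(c,s["position"]-[0,0,.015]),proj(c,s["position"]-[0,0,.079]))
save("w3",im)
for th in("rod_tip","rod_grip","seat"):
    for r in eyes.search_frame("wrist",th): print(th,round(r["confidence"],2),np.array(r["xyz"]),proj(c,r["xyz"]).round())
E
```

```text
4.95 [0.4825 0.1152 0.1979] [3.1415 0.0001 3.0031] [-1.3795 -0.3305 -1.3275] [0.0107 0.0397 0.0012] 0.022812969171964105
[282.6321 245.2065] [283.1667 213.3685]
rod_tip 0.63 [0.4768 0.118  0.2209] [287. 266.]
rod_grip 0.73 [0.4776 0.1154 0.2231] [281. 271.]
rod_grip 0.47 [0.5205 0.196  0.0329] [360. 214.]
seat 0.62 [0.4765 0.0212 0.0876] [180. 211.]
seat 0.18 [0.5217 0.1985 0.0306] [362. 214.]
```

View pics/w3.png

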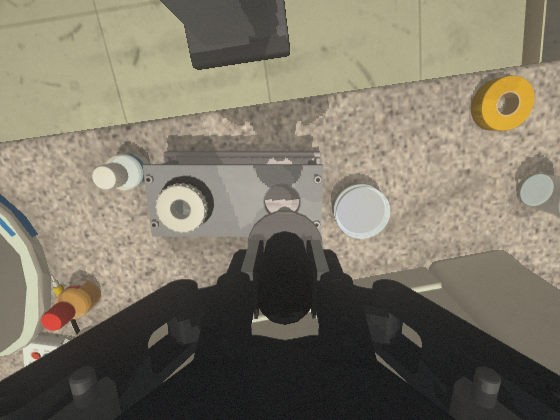

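The wrist view shows the rod held, with its shoulder disc at (284,235) and upper edge at row 210, the empty hole at (282,200), and the mouth at (181,209). I'll measure the disc centre relative to the TCP from depth, and the mouth again.

```bash
cat >> h.py <<'E'
from scipy.optimize import least_squares
def disc(c,im,d,p):
    "shoulder centre xy from depth mask silhouette, TCP p"
    P=cloud(c,d); m=(d>0)&(np.hypot(P[...,0]-p[0],P[...,1]-p[1])<.03)&(P[...,2]>p[2]-.025)&(P[...,2]<p[2]-.009)
    zt=np.median(P[m][:,2]); cn=max(cv2.findContours(m.astype(np.uint8),cv2.RETR_EXTERNAL,cv2.CHAIN_APPROX_NONE)[0],key=len)[:,0]
    q=np.array([onplane(c,u,v,zt)[:2] for u,v in cn])
    q=q[(q[:,0]<p[0]-.004)&(np.hypot(*(q-p[:2]).T)>.017)]
    r=least_squares(lambda a:np.hypot(q[:,0]-a[0],q[:,1]-a[1])-a[2],[p[0],p[1],.0225],loss="soft_l1",f_scale=.0005).x
    r2=least_squares(lambda a:np.hypot(q[:,0]-a[0],q[:,1]-a[1])-.0225,p[:2],loss="soft_l1",f_scale=.0005).x
    return zt-p[2],r,r2,len(q),P[m][:,1].min(),P[m][:,1].max()
E
python3 - <<'E'
from h import *
np.set_printoptions(precision=4,suppress=True)
z=np.load("w3.npz"); im,d=z["im"],z["d"]; c=cam("wrist"); p=bot.get_obs()["position"]
print(p,disc(c,im,d,p))
a=rect(c,im,.475,.022,.0875); g=a.min(-1)
for th in(130,150,160): print(blob(g>th,.475,.022))
E
```

```text
[0.4815 0.1149 0.1968] (np.float64(-0.01480119188114376), array([0.4814, 0.1161, 0.0214]), array([0.4828, 0.1162]), 101, np.float64(0.09402045480062846), np.float64(0.1378331284371073))
[(0.4735, 0.0213, np.float64(18.5), np.float64(18.6)), (0.4681, 0.0282, np.float64(50.2), np.float64(52.4)), (0.44, -0.013, np.float64(0.0), np.float64(0.0))]
[(0.4735, 0.0214, np.float64(19.0), np.float64(19.2)), (0.4739, 0.0211, np.float64(43.9), np.float64(45.5))]
[(0.4735, 0.0214, np.float64(19.3), np.float64(19.5)), (0.4739, 0.0212, np.float64(43.5), np.float64(44.6))]
```

Request:
{"method": "servo_tool", "body": {"moves": [{"dx": 0.21, "dy": -0.3, "dz": 0, "ax": 0, "ay": 0, "az": 0}, {"dx": 0.21, "dy": -0.62, "dz": 0, "ax": 0, "ay": 0, "az": 0}, {"dx": 0.21, "dy": -0.62, "dz": -0.05, "ax": 0, "ay": 0, "az": 0}, {"dx": 0.21, "dy": -0.62, "dz": -0.05, "ax": 0, "ay": 0, "az": 0}, {"dx": 0.21, "dy": -0.62, "dz": -0.05, "ax": 0, "ay": 0, "az": 0}, {"dx": 0.21, "dy": -0.62, "dz": -0.05, "ax": 0, "ay": 0, "az": 0}]}}

```text
time: 5.75
position: [0.5137, 0.0232, 0.1907]
orientation: [3.141, -0.001, 3.005]
wrist_force: [0.1, 0.6, -1.4]
finger_gap: 0.0227
grip_force: 59.2
```

```bash
python3 - <<'E'
from h import *
np.set_printoptions(precision=4,suppress=True)
for i in range(2):
    s=bot.get_obs(); p=s["position"]; c=cam("wrist"); im,d=eyes.get_image("wrist")
    print(s["time"],p,s["orientation"],s["wrist_force"])
    print(disc(c,im,d,p))
    a=rect(c,im,.475,.022,.0875); g=a.min(-1)
    for th in(130,150): print(blob(g>th,.475,.022))
np.savez("w4.npz",im=im,d=d); b=rect(c,im,.51,.022,p[2]-.0148)
save("w4",np.hstack([cv2.resize(im[120:330,180:390],(420,420)),a]))
E
```

```text
5.75 [0.5137 0.0232 0.1907] [ 3.1413 -0.0006  3.0047] [ 0.0608  0.6015 -1.3519]
(np.float64(-0.01482356012077271), array([0.5137, 0.0244, 0.0214]), array([0.5151, 0.0245]), 101, np.float64(0.002059558436465286), np.float64(0.046104590844022734))
[(0.4945, 0.0455, np.float64(31.6), np.float64(48.2)), (0.4747, 0.0218, np.float64(13.8), np.float64(15.6)), (0.475, 0.0214, np.float64(19.6), np.float64(19.7)), (0.4808, 0.0127, np.float64(53.6), np.float64(64.3))]
[(0.4957, 0.0085, np.float64(15.5), np.float64(22.1)), (0.4963, 0.0453, np.float64(29.2), np.float64(51.0)), (0.4762, 0.0171, np.float64(40.6), np.float64(51.1))]
5.8 [0.5138 0.0233 0.1908] [ 3.1414 -0.0002  3.0049] [ 1.2322  0.4522 -2.1058]
(np.float64(-0.014850218692916639), array([0.5138, 0.0245, 0.0213]), array([0.5153, 0.0246]), 100, np.float64(0.002214756065226546), np.float64(0.04615790563722073))
[(0.4864, 0.0323, np.float64(42.3), np.float64(84.2)), (0.4744, 0.0217, np.float64(13.5), np.float64(15.2)), (0.4751, 0.0214, np.float64(19.6), np.float64(19.7)), (0.4806, 0.0125, np.float64(52.8), np.float64(65.3))]
[(0.4843, 0.0263, np.float64(28.2), np.float64(58.9)), (0.4974, 0.0451, np.float64(28.8), np.float64(54.0)), (0.4753, 0.019, np.float64(41.1), np.float64(47.3))]Traceback (most recent call last):
  File "<stdin>", line 10, in <module>
    return _nx.concatenate(arrs, 1, dtype=dtype, casting=casting)
           ~~~~~~~~~~~~~~~^^^^^^^^^^^^^^^^^^^^^^^^^^^^^^^^^^^^^^^
ValueError: all the input array dimensions except for the concatenation axis must match exactly, but along dimension 0, the array at index 0 has size 420 and the array at index 1 has size 350
```

Relative measurement from this picture: shoulder at (0.5145, 0.0245), mouth at (0.475, 0.0214), so I shift by (-39.5, -3) mm. Then I descend to just above the mouth.

Request:
{"method": "servo_tool", "body": {"moves": [{"dx": -0.263, "dy": -0.02, "dz": 0, "ax": 0, "ay": 0, "az": 0}, {"dx": -0.263, "dy": -0.02, "dz": 0, "ax": 0, "ay": 0, "az": 0}, {"dx": -0.263, "dy": -0.02, "dz": -0.05, "ax": 0, "ay": 0, "az": 0}, {"dx": -0.263, "dy": -0.02, "dz": -0.1, "ax": 0, "ay": 0, "az": 0}, {"dx": -0.263, "dy": -0.02, "dz": -0.1, "ax": 0, "ay": 0, "az": 0}, {"dx": -0.263, "dy": -0.02, "dz": -0.1, "ax": 0, "ay": 0, "az": 0}]}}

```text
time: 6.45
position: [0.475, 0.0193, 0.1754]
orientation: [-3.142, -0.0, 3.003]
wrist_force: [0.3, 0.4, -1.2]
finger_gap: 0.0226
grip_force: 59.2
```

Request:
{"method": "servo_tool", "body": {"moves": [{"dx": 0, "dy": 0, "dz": -0.01, "ax": 0, "ay": 0, "az": 0}, {"dx": 0, "dy": 0, "dz": -0.02, "ax": 0, "ay": 0, "az": 0}, {"dx": 0, "dy": 0, "dz": -0.02, "ax": 0, "ay": 0, "az": 0}]}}

```text
time: 6.75
position: [0.4747, 0.0191, 0.1726]
orientation: [3.142, -0.0, 3.003]
wrist_force: [-0.7, -0.3, -0.5]
finger_gap: 0.0232
grip_force: 59.2
```

Request:
{"method": "servo_tool", "body": {"moves": [{"dx": 0, "dy": 0, "dz": -0.007, "ax": 0, "ay": 0, "az": 0}, {"dx": 0, "dy": 0, "dz": -0.007, "ax": 0, "ay": 0, "az": 0}]}}

```text
time: 6.95
position: [0.4746, 0.0191, 0.1717]
orientation: [-3.142, -0.0, 3.003]
wrist_force: [0.3, -0.5, -1.5]
finger_gap: 0.0227
grip_force: 59.2
```

Request:
{"method": "servo_tool", "body": {"moves": [{"dx": 0, "dy": 0, "dz": -0.007, "ax": 0, "ay": 0, "az": 0}, {"dx": 0, "dy": 0, "dz": -0.007, "ax": 0, "ay": 0, "az": 0}]}}

```text
time: 7.15
position: [0.4745, 0.0191, 0.1706]
orientation: [-3.142, -0.0, 3.003]
wrist_force: [-0.1, 0.3, -1.4]
finger_gap: 0.0226
grip_force: 59.2
```

Request:
{"method": "servo_tool", "body": {"moves": [{"dx": 0, "dy": 0, "dz": -0.007, "ax": 0, "ay": 0, "az": 0}, {"dx": 0, "dy": 0, "dz": -0.007, "ax": 0, "ay": 0, "az": 0}]}}

```text
time: 7.35
position: [0.4745, 0.0192, 0.1696]
orientation: [-3.142, -0.0, 3.003]
wrist_force: [0.1, -0.9, -1.7]
finger_gap: 0.0226
grip_force: 59.2
```

Request:
{"method": "servo_tool", "body": {"moves": [{"dx": 0, "dy": 0, "dz": -0.007, "ax": 0, "ay": 0, "az": 0}, {"dx": 0, "dy": 0, "dz": -0.013, "ax": 0, "ay": 0, "az": 0}, {"dx": 0, "dy": 0, "dz": -0.013, "ax": 0, "ay": 0, "az": 0}]}}

```text
time: 7.65
position: [0.4744, 0.0192, 0.1675]
orientation: [-3.142, -0.0, 3.003]
wrist_force: [-1.3, -0.8, -0.9]
finger_gap: 0.0228
grip_force: 59.2
```

Request:
{"method": "servo_tool", "body": {"moves": [{"dx": 0, "dy": 0, "dz": -0.007, "ax": 0, "ay": 0, "az": 0}, {"dx": 0, "dy": 0, "dz": -0.013, "ax": 0, "ay": 0, "az": 0}, {"dx": 0, "dy": 0, "dz": -0.013, "ax": 0, "ay": 0, "az": 0}]}}

```text
time: 7.95
position: [0.4745, 0.0192, 0.1656]
orientation: [-3.142, -0.0, 3.003]
wrist_force: [0.0, 0.5, -2.3]
finger_gap: 0.023
grip_force: 59.2
```

The nose is 7 mm inside with no contact. I'll go to about 16 mm depth and feel the walls sideways to centre it.

Request:
{"method": "servo_tool", "body": {"moves": [{"dx": 0, "dy": 0, "dz": -0.02, "ax": 0, "ay": 0, "az": 0}, {"dx": 0, "dy": 0, "dz": -0.04, "ax": 0, "ay": 0, "az": 0}, {"dx": 0, "dy": 0, "dz": -0.06, "ax": 0, "ay": 0, "az": 0}, {"dx": 0, "dy": 0, "dz": -0.06, "ax": 0, "ay": 0, "az": 0}]}}

```text
time: 8.35
position: [0.4741, 0.0191, 0.1561]
orientation: [-3.141, -0.001, 3.003]
wrist_force: [-0.4, -0.6, -1.9]
finger_gap: 0.0225
grip_force: 59.2
```

Request:
{"method": "servo_tool", "body": {"moves": [{"dx": 0.007, "dy": 0, "dz": 0, "ax": 0, "ay": 0, "az": 0}, {"dx": 0.007, "dy": 0, "dz": 0, "ax": 0, "ay": 0, "az": 0}, {"dx": 0.007, "dy": 0, "dz": 0, "ax": 0, "ay": 0, "az": 0}]}}

```text
time: 8.65
position: [0.4758, 0.0192, 0.1569]
orientation: [3.142, 0.0, 3.003]
wrist_force: [-0.1, 0.4, -1.7]
finger_gap: 0.0227
grip_force: 59.2
```

Request:
{"method": "servo_tool", "body": {"moves": [{"dx": 0.007, "dy": 0, "dz": 0, "ax": 0, "ay": 0, "az": 0}, {"dx": 0.007, "dy": 0, "dz": 0, "ax": 0, "ay": 0, "az": 0}, {"dx": 0.007, "dy": 0, "dz": 0, "ax": 0, "ay": 0, "az": 0}]}}

```text
time: 8.95
position: [0.4763, 0.0192, 0.1567]
orientation: [3.142, -0.001, 3.003]
wrist_force: [-1.4, 0.3, -0.6]
finger_gap: 0.0227
grip_force: 59.2
```

Request:
{"method": "servo_tool", "body": {"moves": [{"dx": 0.005, "dy": 0, "dz": 0, "ax": 0, "ay": 0, "az": 0}, {"dx": 0.005, "dy": 0, "dz": 0, "ax": 0, "ay": 0, "az": 0}, {"dx": 0.005, "dy": 0, "dz": 0, "ax": 0, "ay": 0, "az": 0}]}}

```text
time: 9.25
position: [0.4767, 0.0192, 0.1566]
orientation: [-3.142, -0.001, 3.003]
wrist_force: [-2.5, -0.4, -0.1]
finger_gap: 0.0226
grip_force: 59.2
```

Request:
{"method": "servo_tool", "body": {"moves": [{"dx": 0.004, "dy": 0, "dz": 0, "ax": 0, "ay": 0, "az": 0}, {"dx": 0.004, "dy": 0, "dz": 0, "ax": 0, "ay": 0, "az": 0}, {"dx": 0.004, "dy": 0, "dz": 0, "ax": 0, "ay": 0, "az": 0}]}}

```text
time: 9.55
position: [0.4772, 0.0192, 0.1565]
orientation: [-3.141, -0.002, 3.003]
wrist_force: [-5.3, 1.6, 0.3]
finger_gap: 0.0226
grip_force: 59.2
```

The +x wall touches at x ≈ 0.4763. I'll go back and probe y.

Request:
{"method": "servo_tool", "body": {"moves": [{"dx": -0.023, "dy": 0, "dz": 0, "ax": 0, "ay": 0, "az": 0}, {"dx": -0.023, "dy": 0.007, "dz": 0, "ax": 0, "ay": 0, "az": 0}, {"dx": -0.023, "dy": 0.013, "dz": 0, "ax": 0, "ay": 0, "az": 0}, {"dx": -0.023, "dy": 0.013, "dz": 0, "ax": 0, "ay": 0, "az": 0}]}}

```text
time: 9.95
position: [0.4757, 0.0212, 0.1571]
orientation: [3.141, 0.002, 3.003]
wrist_force: [0.3, -0.4, -0.8]
finger_gap: 0.0227
grip_force: 59.2
```

Request:
{"method": "servo_tool", "body": {"moves": [{"dx": 0, "dy": 0.005, "dz": 0, "ax": 0, "ay": 0, "az": 0}, {"dx": 0, "dy": 0.005, "dz": 0, "ax": 0, "ay": 0, "az": 0}, {"dx": 0, "dy": 0.005, "dz": 0, "ax": 0, "ay": 0, "az": 0}]}}

```text
time: 10.25
position: [0.4749, 0.0219, 0.1568]
orientation: [3.142, 0.0, 3.003]
wrist_force: [-0.0, 0.4, -1.2]
finger_gap: 0.0229
grip_force: 59.2
```

Request:
{"method": "servo_tool", "body": {"moves": [{"dx": 0, "dy": 0.005, "dz": 0, "ax": 0, "ay": 0, "az": 0}, {"dx": 0, "dy": 0.005, "dz": 0, "ax": 0, "ay": 0, "az": 0}, {"dx": 0, "dy": 0.005, "dz": 0, "ax": 0, "ay": 0, "az": 0}]}}

```text
time: 10.55
position: [0.4746, 0.0226, 0.1568]
orientation: [-3.142, 0.0, 3.003]
wrist_force: [-0.6, 0.3, -1.4]
finger_gap: 0.0226
grip_force: 59.2
```

Request:
{"method": "servo_tool", "body": {"moves": [{"dx": 0, "dy": 0.005, "dz": 0, "ax": 0, "ay": 0, "az": 0}, {"dx": 0, "dy": 0.005, "dz": 0, "ax": 0, "ay": 0, "az": 0}, {"dx": 0, "dy": 0.005, "dz": 0, "ax": 0, "ay": 0, "az": 0}]}}

```text
time: 10.85
position: [0.4746, 0.023, 0.1567]
orientation: [-3.141, 0.0, 3.003]
wrist_force: [0.4, -2.6, -1.9]
finger_gap: 0.0226
grip_force: 59.1
```

Request:
{"method": "servo_tool", "body": {"moves": [{"dx": 0, "dy": 0.005, "dz": 0, "ax": 0, "ay": 0, "az": 0}, {"dx": 0, "dy": 0.005, "dz": 0, "ax": 0, "ay": 0, "az": 0}, {"dx": 0, "dy": 0.005, "dz": 0, "ax": 0, "ay": 0, "az": 0}]}}

```text
time: 11.15
position: [0.4745, 0.0234, 0.1567]
orientation: [-3.14, 0.0, 3.003]
wrist_force: [-0.7, -4.2, -0.3]
finger_gap: 0.0228
grip_force: 59.3
```

The +y wall touches at y ≈ 0.0226, so the bore centre is about (0.4741, 0.0202). I'll centre there and descend towards the guide's entry (TCP z ≈ 0.1483).

Request:
{"method": "servo_tool", "body": {"moves": [{"dx": -0.003, "dy": -0.026, "dz": 0, "ax": 0, "ay": 0, "az": 0}, {"dx": -0.003, "dy": -0.026, "dz": 0, "ax": 0, "ay": 0, "az": 0}, {"dx": -0.003, "dy": -0.026, "dz": -0.02, "ax": 0, "ay": 0, "az": 0}, {"dx": -0.003, "dy": -0.026, "dz": -0.043, "ax": 0, "ay": 0, "az": 0}, {"dx": -0.003, "dy": -0.026, "dz": -0.043, "ax": 0, "ay": 0, "az": 0}, {"dx": -0.003, "dy": -0.026, "dz": -0.043, "ax": 0, "ay": 0, "az": 0}]}}

```text
time: 11.75
position: [0.4739, 0.0204, 0.1501]
orientation: [3.141, -0.001, 3.003]
wrist_force: [-0.3, -0.1, -1.0]
finger_gap: 0.0228
grip_force: 59.2
```

Request:
{"method": "servo_tool", "body": {"moves": [{"dx": 0, "dy": 0, "dz": -0.006, "ax": 0, "ay": 0, "az": 0}, {"dx": 0, "dy": 0, "dz": -0.006, "ax": 0, "ay": 0, "az": 0}, {"dx": 0, "dy": 0, "dz": -0.006, "ax": 0, "ay": 0, "az": 0}]}}

```text
time: 12.05
position: [0.4742, 0.0203, 0.1494]
orientation: [3.142, 0.0, 3.003]
wrist_force: [0.1, 0.6, -1.0]
finger_gap: 0.0227
grip_force: 59.2
```

Request:
{"method": "servo_tool", "body": {"moves": [{"dx": 0, "dy": 0, "dz": -0.006, "ax": 0, "ay": 0, "az": 0}, {"dx": 0, "dy": 0, "dz": -0.006, "ax": 0, "ay": 0, "az": 0}, {"dx": 0, "dy": 0, "dz": -0.006, "ax": 0, "ay": 0, "az": 0}]}}

```text
time: 12.35
position: [0.4741, 0.0202, 0.1485]
orientation: [-3.142, -0.0, 3.003]
wrist_force: [-0.4, -0.4, -0.8]
finger_gap: 0.0229
grip_force: 59.2
```

Request:
{"method": "servo_tool", "body": {"moves": [{"dx": 0, "dy": 0, "dz": -0.006, "ax": 0, "ay": 0, "az": 0}, {"dx": 0, "dy": 0, "dz": -0.006, "ax": 0, "ay": 0, "az": 0}, {"dx": 0, "dy": 0, "dz": -0.006, "ax": 0, "ay": 0, "az": 0}]}}

```text
time: 12.65
position: [0.4741, 0.0202, 0.1476]
orientation: [3.142, -0.0, 3.003]
wrist_force: [0.1, -0.9, -1.4]
finger_gap: 0.0226
grip_force: 59.2
```

Request:
{"method": "servo_tool", "body": {"moves": [{"dx": 0, "dy": 0, "dz": -0.005, "ax": 0, "ay": 0, "az": 0}, {"dx": 0, "dy": 0, "dz": -0.005, "ax": 0, "ay": 0, "az": 0}, {"dx": 0, "dy": 0, "dz": -0.005, "ax": 0, "ay": 0, "az": 0}]}}

```text
time: 12.95
position: [0.4741, 0.0202, 0.1468]
orientation: [3.142, -0.0, 3.003]
wrist_force: [-0.2, 0.0, -1.7]
finger_gap: 0.0226
grip_force: 59.2
```

Request:
{"method": "servo_tool", "body": {"moves": [{"dx": 0, "dy": 0, "dz": -0.005, "ax": 0, "ay": 0, "az": 0}, {"dx": 0, "dy": 0, "dz": -0.005, "ax": 0, "ay": 0, "az": 0}, {"dx": 0, "dy": 0, "dz": -0.005, "ax": 0, "ay": 0, "az": 0}]}}

```text
time: 13.25
position: [0.4741, 0.0202, 0.1461]
orientation: [-3.142, -0.0, 3.003]
wrist_force: [0.6, -0.5, -2.1]
finger_gap: 0.0225
grip_force: 59.2
```

The guide has entered without contact (26 mm deep). I'll continue down in small steps until the plug resists.

Request:
{"method": "servo_tool", "body": {"moves": [{"dx": 0, "dy": 0, "dz": -0.007, "ax": 0, "ay": 0, "az": 0}, {"dx": 0, "dy": 0, "dz": -0.013, "ax": 0, "ay": 0, "az": 0}, {"dx": 0, "dy": 0, "dz": -0.013, "ax": 0, "ay": 0, "az": 0}]}}

```text
time: 13.55
position: [0.474, 0.0202, 0.144]
orientation: [-3.142, -0.0, 3.003]
wrist_force: [-0.4, -0.6, -0.5]
finger_gap: 0.0226
grip_force: 59.2
```

Request:
{"method": "servo_tool", "body": {"moves": [{"dx": 0, "dy": 0, "dz": -0.007, "ax": 0, "ay": 0, "az": 0}, {"dx": 0, "dy": 0, "dz": -0.013, "ax": 0, "ay": 0, "az": 0}, {"dx": 0, "dy": 0, "dz": -0.013, "ax": 0, "ay": 0, "az": 0}]}}

```text
time: 13.85
position: [0.4741, 0.0202, 0.1421]
orientation: [-3.142, -0.0, 3.003]
wrist_force: [0.4, -1.1, -1.4]
finger_gap: 0.0227
grip_force: 59.2
```

Request:
{"method": "servo_tool", "body": {"moves": [{"dx": 0, "dy": 0, "dz": -0.007, "ax": 0, "ay": 0, "az": 0}, {"dx": 0, "dy": 0, "dz": -0.013, "ax": 0, "ay": 0, "az": 0}, {"dx": 0, "dy": 0, "dz": -0.013, "ax": 0, "ay": 0, "az": 0}]}}

```text
time: 14.15
position: [0.4744, 0.0202, 0.1407]
orientation: [3.142, 0.001, 3.003]
wrist_force: [-1.3, -0.2, 3.9]
finger_gap: 0.0226
grip_force: 59.7
```

Request:
{"method": "servo_tool", "body": {"moves": [{"dx": 0, "dy": 0, "dz": -0.005, "ax": 0, "ay": 0, "az": 0}, {"dx": 0, "dy": 0, "dz": -0.01, "ax": 0, "ay": 0, "az": 0}, {"dx": 0, "dy": 0, "dz": -0.01, "ax": 0, "ay": 0, "az": 0}]}}

```text
time: 14.45
position: [0.4744, 0.0202, 0.1391]
orientation: [3.142, 0.001, 3.003]
wrist_force: [-1.4, 0.4, 4.3]
finger_gap: 0.0225
grip_force: 59.7
```

Request:
{"method": "servo_tool", "body": {"moves": [{"dx": 0, "dy": 0, "dz": -0.005, "ax": 0, "ay": 0, "az": 0}, {"dx": 0, "dy": 0, "dz": -0.01, "ax": 0, "ay": 0, "az": 0}, {"dx": 0, "dy": 0, "dz": -0.01, "ax": 0, "ay": 0, "az": 0}]}}

```text
time: 14.75
position: [0.4743, 0.0202, 0.1375]
orientation: [3.142, 0.001, 3.003]
wrist_force: [-1.4, -0.3, 5.3]
finger_gap: 0.0226
grip_force: 59.7
```

Request:
{"method": "servo_tool", "body": {"moves": [{"dx": 0, "dy": 0, "dz": -0.005, "ax": 0, "ay": 0, "az": 0}, {"dx": 0, "dy": 0, "dz": -0.01, "ax": 0, "ay": 0, "az": 0}, {"dx": 0, "dy": 0, "dz": -0.01, "ax": 0, "ay": 0, "az": 0}]}}

```text
time: 15.05
position: [0.4743, 0.0202, 0.1359]
orientation: [3.142, 0.0, 3.003]
wrist_force: [-0.3, 0.2, 4.5]
finger_gap: 0.0229
grip_force: 59.7
```

The plug slides at about 6 N. Continuing a bit faster; the shoulder should meet the mouth near TCP z ≈ 0.107.

Request:
{"method": "servo_tool", "body": {"moves": [{"dx": 0, "dy": 0, "dz": -0.01, "ax": 0, "ay": 0, "az": 0}, {"dx": 0, "dy": 0, "dz": -0.02, "ax": 0, "ay": 0, "az": 0}, {"dx": 0, "dy": 0, "dz": -0.03, "ax": 0, "ay": 0, "az": 0}, {"dx": 0, "dy": 0, "dz": -0.04, "ax": 0, "ay": 0, "az": 0}]}}

```text
time: 15.45
position: [0.4744, 0.0202, 0.13]
orientation: [3.142, 0.001, 3.003]
wrist_force: [-1.8, -0.4, 5.3]
finger_gap: 0.0223
grip_force: 59.7
```

Request:
{"method": "servo_tool", "body": {"moves": [{"dx": 0, "dy": 0, "dz": -0.01, "ax": 0, "ay": 0, "az": 0}, {"dx": 0, "dy": 0, "dz": -0.02, "ax": 0, "ay": 0, "az": 0}, {"dx": 0, "dy": 0, "dz": -0.03, "ax": 0, "ay": 0, "az": 0}, {"dx": 0, "dy": 0, "dz": -0.04, "ax": 0, "ay": 0, "az": 0}]}}

```text
time: 15.85
position: [0.4743, 0.0202, 0.124]
orientation: [3.142, 0.0, 3.003]
wrist_force: [-1.3, 0.3, 5.4]
finger_gap: 0.0228
grip_force: 59.7
```

Request:
{"method": "servo_tool", "body": {"moves": [{"dx": 0, "dy": 0, "dz": -0.01, "ax": 0, "ay": 0, "az": 0}, {"dx": 0, "dy": 0, "dz": -0.02, "ax": 0, "ay": 0, "az": 0}, {"dx": 0, "dy": 0, "dz": -0.03, "ax": 0, "ay": 0, "az": 0}, {"dx": 0, "dy": 0, "dz": -0.04, "ax": 0, "ay": 0, "az": 0}]}}

```text
time: 16.25
position: [0.4743, 0.0202, 0.118]
orientation: [3.142, 0.0, 3.003]
wrist_force: [-2.0, -0.2, 5.4]
finger_gap: 0.0229
grip_force: 59.7
```

Request:
{"method": "servo_tool", "body": {"moves": [{"dx": 0, "dy": 0, "dz": -0.01, "ax": 0, "ay": 0, "az": 0}, {"dx": 0, "dy": 0, "dz": -0.02, "ax": 0, "ay": 0, "az": 0}, {"dx": 0, "dy": 0, "dz": -0.03, "ax": 0, "ay": 0, "az": 0}, {"dx": 0, "dy": 0, "dz": -0.04, "ax": 0, "ay": 0, "az": 0}]}}

```text
time: 16.65
position: [0.4743, 0.0202, 0.112]
orientation: [3.142, 0.0, 3.003]
wrist_force: [-0.5, -0.4, 5.5]
finger_gap: 0.0227
grip_force: 59.7
```

Request:
{"method": "servo_tool", "body": {"moves": [{"dx": 0, "dy": 0, "dz": -0.007, "ax": 0, "ay": 0, "az": 0}, {"dx": 0, "dy": 0, "dz": -0.013, "ax": 0, "ay": 0, "az": 0}, {"dx": 0, "dy": 0, "dz": -0.013, "ax": 0, "ay": 0, "az": 0}]}}

```text
time: 16.95
position: [0.4743, 0.0202, 0.1098]
orientation: [3.142, 0.0, 3.003]
wrist_force: [-1.2, 0.3, 3.7]
finger_gap: 0.0227
grip_force: 59.7
```

Request:
{"method": "servo_tool", "body": {"moves": [{"dx": 0, "dy": 0, "dz": -0.005, "ax": 0, "ay": 0, "az": 0}, {"dx": 0, "dy": 0, "dz": -0.005, "ax": 0, "ay": 0, "az": 0}, {"dx": 0, "dy": 0, "dz": -0.005, "ax": 0, "ay": 0, "az": 0}]}}

```text
time: 17.25
position: [0.4742, 0.0202, 0.1091]
orientation: [3.142, 0.0, 3.003]
wrist_force: [-0.7, 0.8, 5.1]
finger_gap: 0.0228
grip_force: 59.7
```

Request:
{"method": "servo_tool", "body": {"moves": [{"dx": 0, "dy": 0, "dz": -0.004, "ax": 0, "ay": 0, "az": 0}, {"dx": 0, "dy": 0, "dz": -0.004, "ax": 0, "ay": 0, "az": 0}, {"dx": 0, "dy": 0, "dz": -0.004, "ax": 0, "ay": 0, "az": 0}]}}

```text
time: 17.55
position: [0.4742, 0.0202, 0.1085]
orientation: [3.142, 0.0, 3.003]
wrist_force: [-1.4, -0.4, 3.5]
finger_gap: 0.0228
grip_force: 59.7
```

Request:
{"method": "servo_tool", "body": {"moves": [{"dx": 0, "dy": 0, "dz": -0.004, "ax": 0, "ay": 0, "az": 0}, {"dx": 0, "dy": 0, "dz": -0.004, "ax": 0, "ay": 0, "az": 0}, {"dx": 0, "dy": 0, "dz": -0.004, "ax": 0, "ay": 0, "az": 0}]}}

```text
time: 17.85
position: [0.4742, 0.0202, 0.1079]
orientation: [3.142, 0.0, 3.003]
wrist_force: [-0.5, -0.6, 5.4]
finger_gap: 0.0226
grip_force: 59.7
```

Request:
{"method": "servo_tool", "body": {"moves": [{"dx": 0, "dy": 0, "dz": -0.003, "ax": 0, "ay": 0, "az": 0}, {"dx": 0, "dy": 0, "dz": -0.003, "ax": 0, "ay": 0, "az": 0}, {"dx": 0, "dy": 0, "dz": -0.003, "ax": 0, "ay": 0, "az": 0}]}}

```text
time: 18.15
position: [0.4742, 0.0202, 0.1076]
orientation: [3.142, 0.0, 3.003]
wrist_force: [-1.7, -0.5, 5.3]
finger_gap: 0.0226
grip_force: 60.1
```

Request:
{"method": "servo_tool", "body": {"moves": [{"dx": 0, "dy": 0, "dz": -0.003, "ax": 0, "ay": 0, "az": 0}, {"dx": 0, "dy": 0, "dz": -0.003, "ax": 0, "ay": 0, "az": 0}, {"dx": 0, "dy": 0, "dz": -0.003, "ax": 0, "ay": 0, "az": 0}]}}

```text
time: 18.45
position: [0.4743, 0.0202, 0.1075]
orientation: [3.142, 0.001, 3.003]
wrist_force: [-2.5, -0.9, 8.3]
finger_gap: 0.0227
grip_force: 60.3
```

Request:
{"method": "servo_tool", "body": {"moves": [{"dx": 0, "dy": 0, "dz": -0.003, "ax": 0, "ay": 0, "az": 0}, {"dx": 0, "dy": 0, "dz": -0.003, "ax": 0, "ay": 0, "az": 0}, {"dx": 0, "dy": 0, "dz": -0.003, "ax": 0, "ay": 0, "az": 0}]}}

```text
time: 18.75
position: [0.4743, 0.0202, 0.1075]
orientation: [3.141, 0.001, 3.003]
wrist_force: [-3.3, 0.1, 12.5]
finger_gap: 0.0227
grip_force: 60.5
```

```bash
python3 - <<'E'
from h import *
im,d=eyes.get_image("scene"); save("s2",cv2.resize(im[170:260,290:410],None,fx=5,fy=5,interpolation=cv2.INTER_CUBIC))
print(bot.get_obs()["wrist_force"],bot.get_obs()["position"])
E
```

```text
[-2.82931428  0.26329673 12.89765752] [0.47435253 0.02023386 0.10749778]
```

View pics/s2.png

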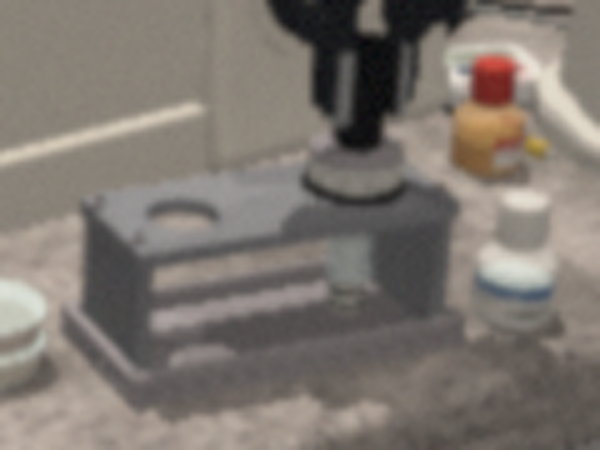

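The crop shows the shoulder flat on the collar at (355,165) and the plug below the column at (345,297) on the tray. z stalled at 12.5 N, so the rod is seated. Drawing the rod straight up.

Request:
{"method": "servo_tool", "body": {"moves": [{"dx": 0, "dy": 0, "dz": 0.015, "ax": 0, "ay": 0, "az": 0}, {"dx": 0, "dy": 0, "dz": 0.04, "ax": 0, "ay": 0, "az": 0}, {"dx": 0, "dy": 0, "dz": 0.08, "ax": 0, "ay": 0, "az": 0}, {"dx": 0, "dy": 0, "dz": 0.12, "ax": 0, "ay": 0, "az": 0}]}}

```text
time: 19.2
position: [0.4738, 0.0202, 0.1245]
orientation: [-3.141, -0.001, 3.003]
wrist_force: [0.2, -0.7, -0.8]
finger_gap: 0.0224
grip_force: 59.5
```

Request:
{"method": "servo_tool", "body": {"moves": [{"dx": 0, "dy": 0, "dz": 0.05, "ax": 0, "ay": 0, "az": 0}, {"dx": 0, "dy": 0, "dz": 0.1, "ax": 0, "ay": 0, "az": 0}, {"dx": 0, "dy": 0, "dz": 0.15, "ax": 0, "ay": 0, "az": 0}, {"dx": 0, "dy": 0, "dz": 0.2, "ax": 0, "ay": 0, "az": 0}, {"dx": 0, "dy": 0, "dz": 0.28, "ax": 0, "ay": 0, "az": 0}, {"dx": 0, "dy": 0, "dz": 0.36, "ax": 0, "ay": 0, "az": 0}, {"dx": 0, "dy": 0, "dz": 0.48, "ax": 0, "ay": 0, "az": 0}, {"dx": 0, "dy": 0, "dz": 0.48, "ax": 0, "ay": 0, "az": 0}, {"dx": 0, "dy": 0, "dz": 0.48, "ax": 0, "ay": 0, "az": 0}]}}

```text
time: 20.1
position: [0.4745, 0.0203, 0.1967]
orientation: [3.141, 0.001, 3.003]
wrist_force: [0.4, -0.1, -1.3]
finger_gap: 0.0224
grip_force: 59.5
```

Request:
{"method": "servo_tool", "body": {"moves": [{"dx": 0.06, "dy": 0.3, "dz": 0, "ax": 0, "ay": 0, "az": 0}, {"dx": 0.06, "dy": 0.63, "dz": 0, "ax": 0, "ay": 0, "az": 0}, {"dx": 0.06, "dy": 0.63, "dz": 0, "ax": 0, "ay": 0, "az": 0}, {"dx": 0.06, "dy": 0.63, "dz": 0, "ax": 0, "ay": 0, "az": 0}, {"dx": 0.06, "dy": 0.63, "dz": -0.1, "ax": 0, "ay": 0, "az": 0}, {"dx": 0.06, "dy": 0.63, "dz": -0.2, "ax": 0, "ay": 0, "az": 0}, {"dx": 0.06, "dy": 0.63, "dz": -0.3, "ax": 0, "ay": 0, "az": 0}, {"dx": 0.06, "dy": 0.63, "dz": -0.33, "ax": 0, "ay": 0, "az": 0}, {"dx": 0.06, "dy": 0.63, "dz": -0.33, "ax": 0, "ay": 0, "az": 0}]}}

```text
time: 21.0
position: [0.4821, 0.1135, 0.1461]
orientation: [-3.14, -0.002, 3.002]
wrist_force: [0.4, -0.2, -2.0]
finger_gap: 0.0226
grip_force: 59.6
```

Request:
{"method": "servo_tool", "body": {"moves": [{"dx": 0, "dy": 0, "dz": -0.07, "ax": 0, "ay": 0, "az": 0}, {"dx": 0, "dy": 0, "dz": -0.14, "ax": 0, "ay": 0, "az": 0}, {"dx": 0, "dy": 0, "dz": -0.21, "ax": 0, "ay": 0, "az": 0}, {"dx": 0, "dy": 0, "dz": -0.28, "ax": 0, "ay": 0, "az": 0}, {"dx": 0, "dy": 0, "dz": -0.33, "ax": 0, "ay": 0, "az": 0}, {"dx": 0, "dy": 0, "dz": -0.33, "ax": 0, "ay": 0, "az": 0}, {"dx": 0, "dy": 0, "dz": -0.33, "ax": 0, "ay": 0, "az": 0}]}}

```text
time: 21.7
position: [0.483, 0.1148, 0.0973]
orientation: [-3.141, -0.0, 3.003]
wrist_force: [-0.0, -1.4, -0.9]
finger_gap: 0.0227
grip_force: 59.6
```

Request:
{"method": "servo_tool", "body": {"moves": [{"dx": 0, "dy": 0, "dz": -0.01, "ax": 0, "ay": 0, "az": 0}, {"dx": 0, "dy": 0, "dz": -0.02, "ax": 0, "ay": 0, "az": 0}, {"dx": 0, "dy": 0, "dz": -0.02, "ax": 0, "ay": 0, "az": 0}, {"dx": 0, "dy": 0, "dz": -0.02, "ax": 0, "ay": 0, "az": 0}]}}

```text
time: 22.1
position: [0.4832, 0.1148, 0.0946]
orientation: [3.141, 0.0, 3.003]
wrist_force: [0.4, -0.4, -1.3]
finger_gap: 0.0225
grip_force: 59.6
```

Request:
{"method": "servo_tool", "body": {"moves": [{"dx": 0, "dy": 0, "dz": -0.003, "ax": 0, "ay": 0, "az": 0}, {"dx": 0, "dy": 0, "dz": -0.003, "ax": 0, "ay": 0, "az": 0}, {"dx": 0, "dy": 0, "dz": -0.003, "ax": 0, "ay": 0, "az": 0}]}}

```text
time: 22.4
position: [0.4833, 0.1148, 0.0942]
orientation: [3.141, 0.0, 3.003]
wrist_force: [-0.1, -1.0, -0.8]
finger_gap: 0.0228
grip_force: 59.6
```

Request:
{"method": "servo_tool", "body": {"moves": [{"dx": 0, "dy": 0, "dz": -0.003, "ax": 0, "ay": 0, "az": 0}, {"dx": 0, "dy": 0, "dz": -0.003, "ax": 0, "ay": 0, "az": 0}, {"dx": 0, "dy": 0, "dz": -0.003, "ax": 0, "ay": 0, "az": 0}]}}

```text
time: 22.7
position: [0.4833, 0.1148, 0.0941]
orientation: [3.141, 0.001, 3.003]
wrist_force: [-1.6, 0.1, 6.1]
finger_gap: 0.0226
grip_force: 60.0
```

Request:
{"method": "servo_tool", "body": {"moves": [{"dx": 0, "dy": 0, "dz": -0.003, "ax": 0, "ay": 0, "az": 0}, {"dx": 0, "dy": 0, "dz": -0.003, "ax": 0, "ay": 0, "az": 0}, {"dx": 0, "dy": 0, "dz": -0.003, "ax": 0, "ay": 0, "az": 0}]}}

```text
time: 23.0
position: [0.4833, 0.1148, 0.0941]
orientation: [3.141, 0.001, 3.003]
wrist_force: [-2.3, 0.3, 8.5]
finger_gap: 0.0227
grip_force: 60.5
```

The shoulder rests on the plate (z stalled at 0.0941, force rising). Opening the gripper and lifting straight off.

Request:
{"method": "servo_tool", "body": {"moves": [{"dx": 0, "dy": 0, "dz": 0.006, "ax": 0, "ay": 0, "az": 0}, {"dx": 0, "dy": 0, "dz": 0.006, "ax": 0, "ay": 0, "az": 0}, {"dx": 0, "dy": 0, "dz": 0.006, "ax": 0, "ay": 0, "az": 0}, {"dx": 0, "dy": 0, "dz": 0.006, "ax": 0, "ay": 0, "az": 0}, {"dx": 0, "dy": 0, "dz": 0.006, "ax": 0, "ay": 0, "az": 0}, {"dx": 0, "dy": 0, "dz": 0.006, "ax": 0, "ay": 0, "az": 0}, {"dx": 0, "dy": 0, "dz": 0.006, "ax": 0, "ay": 0, "az": 0}, {"dx": 0, "dy": 0, "dz": 0.006, "ax": 0, "ay": 0, "az": 0}], "gripper": -1}}

```text
time: 23.8
position: [0.4831, 0.1147, 0.094]
orientation: [-3.142, -0.0, 3.003]
wrist_force: [0.7, -0.2, -0.3]
finger_gap: 0.0854
grip_force: 0.0
```

Request:
{"method": "servo_tool", "body": {"moves": [{"dx": 0, "dy": 0, "dz": 0.1, "ax": 0, "ay": 0, "az": 0}, {"dx": 0, "dy": 0, "dz": 0.3, "ax": 0, "ay": 0, "az": 0}, {"dx": 0, "dy": 0, "dz": 0.6, "ax": 0, "ay": 0, "az": 0}, {"dx": 0, "dy": 0, "dz": 0.9, "ax": 0, "ay": 0, "az": 0}, {"dx": 0.07, "dy": -0.3, "dz": 0.93, "ax": 0, "ay": 0, "az": 0}, {"dx": 0.07, "dy": -0.3, "dz": 0.93, "ax": 0, "ay": 0, "az": 0}, {"dx": 0.07, "dy": -0.3, "dz": 0.93, "ax": 0, "ay": 0, "az": 0}, {"dx": 0.07, "dy": -0.3, "dz": 0.93, "ax": 0, "ay": 0, "az": 0}]}}

```text
time: 24.6
position: [0.4929, 0.07, 0.2328]
orientation: [-3.142, -0.002, 3.003]
wrist_force: [0.2, 0.8, -0.0]
finger_gap: 0.0853
grip_force: 0.0
```

```bash
python3 - <<'E'
from h import *
np.set_printoptions(precision=4,suppress=True)
s=bot.get_obs(); print(s["time"],s["position"],s["wrist_force"],s["finger_gap"])
c=cam("wrist"); w,_=eyes.get_image("wrist"); im,d=eyes.get_image("scene"); cs=cam("scene")
for th in("rod_grip","bottle","dishes","tape","plug"):
    for r in eyes.search_frame("scene",th): print(th,round(r["confidence"],2),np.array(r["xyz"]),proj(cs,r["xyz"]).round())
a=rect(c,w,.475,.022,.0875); g=a.min(-1)
for th in(130,150): print(blob(g>th,.475,.022))
save("f",np.hstack([cv2.resize(im[170:260,290:410],(400,300),interpolation=cv2.INTER_CUBIC),cv2.resize(w[100:280,140:440],(400,240))[:240].copy() if 0 else cv2.resize(w[90:315,130:430],(400,300))]))
E
```

```text
24.6 [0.4929 0.07   0.2328] [ 0.2163  0.7511 -0.0463] 0.08525449420094243
rod_grip 0.89 [0.4686 0.5519 0.1026] [136. 249.]
rod_grip 0.75 [0.4824 0.1178 0.0923] [325. 206.]
bottle 0.74 [ 0.4321 -0.0469  0.0322] [393. 223.]
bottle 0.45 [0.4785 0.1195 0.0909] [325. 207.]
dishes 0.82 [0.5094 0.2087 0.0278] [285. 235.]
dishes 0.54 [0.4799 0.1174 0.0866] [326. 209.]
tape 0.65 [0.4166 0.364  0.0212] [241. 273.]
plug 0.53 [0.4668 0.0282 0.0163] [358. 230.]
[(0.4753, 0.0212, np.float64(19.0), np.float64(19.1)), (0.4736, 0.0493, np.float64(67.4), np.float64(104.1))]
[(0.4754, 0.0212, np.float64(19.6), np.float64(19.8)), (0.4757, 0.0211, np.float64(44.1), np.float64(44.9))]
```

View pics/f.png

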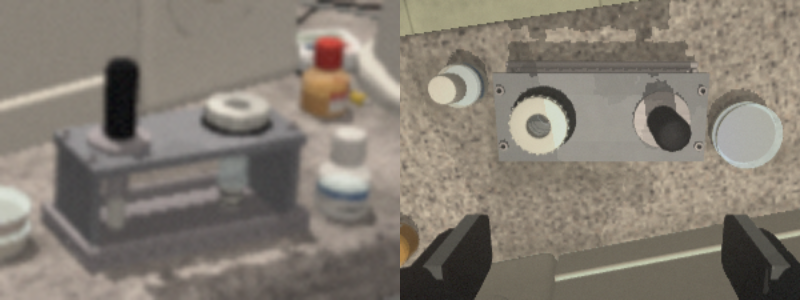

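The rod hangs upright in its own hole (left panel (122,100), right panel (665,125)). The column is in place with an open bore, the plug is on the tray (z ≈ 0.016), and the bottle, dishes and tape have not moved. Handing in.

```bash
python3 -c "
from cell import bot
print(bot.job_done())"
```

```text
the job is handed in; nothing more can be done
None
```

The job is handed in at about 25 s: the plug was driven out onto the tray (highest force read about 13 N), the rod hangs upright in its own hole again, and the bottle, dishes and tape were left where they were; no verdict came back.

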